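# Snap the key tag onto the sprung bench hook

## Robot

A 7-joint arm with a two-finger parallel gripper is mounted at the origin on a cart in front of the work surface, level with it; the furniture and walls round the work are solid. World frame = base frame: x ahead of the robot, y to its left, z up, the work surface at z = 0. Lengths are in m, angles in rad, forces in N, time in s.
With the tool pointing down it reaches from about 0.4 to 0.85 m from the base axis. Payload 6.9 kg.
Tool frame: the origin (TCP) lies on the centre line of the jaws, within the pads' length; the fingertips stand 17 mm ahead of it and the grasp point (between the pads) lies 2 mm behind it; z points along the fingers, y is the line along which they close (so a half turn about z gives the same grasp; the last joint's range is limited). The gripper opens to 85 mm and grips with 20 to 120 N. Pads are 22 mm wide; open, the fingers measure 114 mm over their backs; the gripper's body (76 mm by 85 mm) begins 54 mm behind the grasp point. The pads swing forward as they close: fully open they stand 13 mm farther back than shut.
Start: joints at [-1.04, 0.507, -0.238, 1.5, 0.126, 1.149, -0.155], TCP at [0.258, 0.569, 0.216] pointing down, gripper open.
Joint ranges: [-3.08, 3.08], [-0.24, 2.05], [-1.43, 1.35], [0, 2.5], [-1.52, 4.66], [0.17, 1.96], [-2.89, 2.89]. Speed limits (rad/s): [2.39, 2.39, 3.14, 3.14, 3.14, 3.14, 3.14].

## Interface

Orientations are given as a 3x3 rotation matrix whose columns are the frame's x, y, z axes.
In Python, from workcell import status, eyes, job gives the robot as it stands.
- The arm moves only by the shell command python3 -m creep 'ROWS' [FORCE]. ROWS is JSON, a list of rows, each an object of numbers: "wx", "wy", "wz": the turn, a rotation vector about the tool's x, y, z in degrees; "x", "y", "z": the shift along the tool's x, y, z in cm; "grip": the finger opening in cm, from 0 to 8.54. In form: [{"wx": .., "wy": .., "wz": .., "x": .., "y": .., "z": .., "grip": ..}, ...]. A call has 1 to 12 rows; each row is the pose to reach, as a shift and turn from the pose commanded when the call began, along the tool's axes at that moment; what a row does not reach only later rows make up. A row lasts 1/10 s, in which the tool goes at most 50 mm and 8.59 degrees, less where a joint would pass 70% of its speed; a pose out of reach is approached as far as the arm can. A call with a gripper value outside its range is refused whole. The fingers move at their own pace and stop on an object; FORCE is the grip in N (left out, the last holds). Time passes only in rows, so rows that repeat a pose let the fingers close. It gives the time, the measured TCP pose, the force, the opening and the grip force at its end, in the units of the state.
- status.get_state(): the state, without advancing time (a new reading comes with each control period).
- eyes.camera(name): name is "scene" or "side" or "wrist"; returns a dict with "pixels" (400x640x3 uint8, red, green, blue), "range_z" (400x640 float32, m along the optical axis (not along the pixel's ray), 0 where there is no reading), "fx", "fy", "cx", "cy" (pixels), "k1" (the pictures are not rectified: a ray, as slopes to the right and down, at radius r is drawn at 1 + k1 r^2 times it, then the intrinsics apply), "R" (3x3) and "t" (3): a world point X has camera coordinates R X + t; the wrist camera has in their place "T_tool_cam" (4x4, takes a point from camera to tool coordinates, whose origin is the TCP and whose axes are the flange's). Camera axes: x right, y down, z forward; pixel columns grow to the right and rows downward; lengths in m; the calibration is good to about 2 mm. A picture is of the moment at which its call begins: read the wrist's pose just before it.
- job.job_done(): hands the job in; it is judged then, once.
Trained networks look in a picture, given as the dict that the camera call returned (one of the last four; its "shot" number tells which), for a name from the list of things; names that differ only in an ending like _2 or _b are one class to them, and where a whole thing is asked for, a point or a joint stands for the part that bears it (a point fixed in the world has none). Each returns a list of dicts, best first, with "score" (0 to 1); they miss things now and then, are a little off and sometimes report something else, mostly with a low value. They report only what shows in the picture. A call takes as long as a camera call. They do not tell look-alikes from the thing itself.
- eyes.find_in(query, picture): "location" ([x, y, z] in m, in world coordinates, good to about 4 mm: the middle of the surface that is visible of it).
- eyes.regions_of(query, picture): "pixels" (400x640 bool, what is visible of it).
The state is a dict: "time_s": time; "qpos": joint angles; "dq": joint speeds; "tau": joint torques, N m; "tcp_pos": TCP position; "ee_rot": TCP orientation; "force": force on the tool from outside, world axes, zero at the start; "ft_torque": the same for the moment, N m; "gripper_width": finger opening in m; "grasp_force": force on a finger pad.
Only numpy, scipy, OpenCV 4.12 (cv2) and the standard library are available. Lean on these libraries where they do the work, as an engineer would, in place of code of your own. Each camera call takes 0.05 s, during which the arm holds its last target. There are 200 camera calls.

## Task

Pick up the key tag of the laser marker, press its ring down through the sprung gate of the snap hook so that the gate opens inward and snaps shut again above the ring, and then tug the ring gently upward against the shut gate to prove that it holds. Then let go, so that the tag hangs free on the snap hook; be gentle with the hook throughout and leave everything else on the desk where it is.

Things in the scene. Friction and masses are not known exactly. Their poses are not given: they have to be found in the camera images.
- key_tag: Loose key tag, lying flat, about 70 g. Black grip block 50 x 24 x 28 mm (its x, y, z); in front (+x) a rigid steel ring flat in the tag's xy plane: 8 mm round bar, 33 mm inside diameter, centre at x = +47 mm, z = 8 mm; a key blade behind, to x = -46 mm. Origin: centre of the block's underside. Grip across the 24 mm width, hard (about 100 N): loads on the ring tip it in the fingers.
- ring_front (a point): Centre line of the ring's bar at its far end: x = +67 mm, z = 8 mm in the tag's frame. This piece of bar must go down between the hook's tip and back leg, through the gate; the hook's tip then stands up inside the ring. The tag swings down to hang when let go.
- snap_stand: Fixed stand with the snap hook (the one with a gate); it and a look-alike swap places. Base 90 x 80 x 10 mm, post 34 mm wide, front face at x = +40 mm, top at z = 250 mm. Origin: on the desk under the middle of the hook's opening; -x is the side of the hook's free tip (about toward the robot), +x the post. Must not be loaded above 15 N by anything; pressing the ring through takes 5 to 10 N.
- hook_mid (a point): Nominal middle of the shut gate, fixed on the stand at its z = 190 mm; axes as the stand. The real hook, clamped in a slot, sits up to 15 mm higher or lower as a whole, which no pose shows: feel for it. From the gate's real line: hook's inner bottom 38 mm below, tip's end 14 mm above. Below the hook is free air. A proper proof tug is 6 to 12 N.
- hook_tip (a point): Nominal end of the hook's tip (same unknown height shift). The hook is a J of 9 mm round steel in the stand's xz plane, open upward: tip leg centred at x = -17.5 mm, back leg at x = +17.5 mm; above the gate a nose on the tip narrows the opening to x = -11 to +13 mm.
- gate (a joint): Sprung gate, 5 mm thick, hinged on the back leg (stand x = +13 mm), reaching level to the tip. 0 = shut; grows as it swings down inward, stop 1.35 rad; never opens upward. Spring 0.09 N m shut, 0.21 N m open. The bar gets past its free end only at stand x = -6 to -1 mm (-3 is good); it snaps shut above the bar when the bar's centre is some 22 to 28 mm below the gate's line.
- plain_stand: The other fixed stand, of the same build and axes but with a plain open hook without gate or nose. Not to be used.
- steel_ring: Loose bystander: ground steel ring 46 mm across, 12 mm high, on the desk. Origin: centre of its underside.
- alu_puck: Loose bystander: aluminium puck, 36 mm across, 22 mm high. Origin: centre of its underside.
- screwdriver_2: Loose bystander: small screwdriver with a yellow handle, 150 mm long (along its y). Origin: underside, mid-length.
- brass_bush: Loose bystander: stepped brass bush, 31 mm across, 29 mm high. Origin: centre of its underside.
- v_block: Loose bystander: steel V-block 50 x 44 x 24 mm. Origin: centre of its underside.
Not all that is in view belongs to the job. Leave any red look-alike of the snap_stand alone.

How it is judged:
By the outcome, as a careful person would: the job done as asked, in the order asked, and still so for the second after the job is handed in, with the robot touching nothing.
It also fails if it takes over 54 s, if anything falls off the work surface, if the arm or the gripper's body presses on something with over 40 N, if the wrist force passes 120 N, or if a joint passes its speed limit or range.

## Working session

There is one attempt and no reset: what is moved stays moved. The work goes in short steps, Python scripts to look and compute and a shell command to move; the robot and the scene stay as the last step left them, time stands still between calls to the robot, and variables do not carry over. Pictures are saved under pics/ and viewed, at most 11 in all, crops included, and the job is handed in when it is done.

```bash
ls; mkdir -p pics; cat > h.py <<'E'
import numpy as np,cv2
from workcell import status,eyes,job
def save(p,n,crop=None,s=1):
    im=p["pixels"][:,:,::-1]
    if crop: x0,y0,x1,y1=crop; im=im[y0:y1,x0:x1]
    cv2.imwrite("pics/"+n,cv2.resize(im,None,fx=s,fy=s,interpolation=cv2.INTER_CUBIC))
def cloud(p,mask,st=None):
    v,u=np.nonzero(mask&(p["range_z"]>0)); z=p["range_z"][v,u]
    xd=(u-p["cx"])/p["fx"]; yd=(v-p["cy"])/p["fy"]; x,y=xd.copy(),yd.copy()
    for _ in range(8):
        f=1+p["k1"]*(x*x+y*y); x,y=xd/f,yd/f
    P=np.c_[x*z,y*z,z]
    if "R" in p: return (P-p["t"])@np.array(p["R"])
    T=np.array(p["T_tool_cam"]); P=P@T[:3,:3].T+T[:3,3]
    return P@np.array(st["ee_rot"]).T+st["tcp_pos"]
def pix(p,X):
    c=np.array(p["R"])@X+p["t"]; x,y=c[:2]/c[2]; f=1+p["k1"]*(x*x+y*y)
    return int(p["cx"]+p["fx"]*x*f),int(p["cy"]+p["fy"]*y*f)
E
python3 - <<'E'
from h import *
np.set_printoptions(precision=3,suppress=True)
s=status.get_state();print({k:np.round(v,3) for k,v in s.items()})
for c in("scene","side"):
    p=eyes.camera(c);save(p,c+".png")
    print(c,p["fx"],p["k1"],"campos",-np.array(p["R"]).T@p["t"])
    for q in("key_tag","snap_stand","plain_stand","gate","hook_tip"):
        try:
            print(q,[(np.round(d["location"],3),round(d["score"],2),pix(p,d["location"])) for d in eyes.find_in(q,p)[:4]])
        except Exception as e: print(q,e)
E
```

```text
pics
{'time_s': np.float64(0.0), 'qpos': array([-1.041,  0.508, -0.238,  1.501,  0.126,  1.149, -0.155]), 'dq': array([ 0.   , -0.002,  0.   ,  0.   ,  0.002,  0.   , -0.   ]), 'tau': array([  0.001, -62.062,  -2.186, -24.965,   0.013,   0.012,   0.   ]), 'tcp_pos': array([0.257, 0.569, 0.215]), 'ee_rot': array([[-0.911,  0.412, -0.001],
       [ 0.412,  0.911, -0.002],
       [-0.   , -0.002, -1.   ]]), 'force': array([-0.938,  0.176,  0.127]), 'ft_torque': array([-0.034,  0.025, -0.049]), 'grasp_force': np.float64(0.0), 'gripper_width': np.float64(0.086)}
scene 485.2890310162966 -0.006365243275306786 campos [-0.213 -0.706  0.624]
key_tag []
snap_stand [(array([ 0.68 , -0.136,  0.1  ]), 0.76, (370, 217))]
plain_stand [(array([0.679, 0.075, 0.103]), 0.63, (304, 191)), (array([ 0.68 , -0.135,  0.098]), 0.63, (369, 217))]
gate []
hook_tip [(array([ 0.817, -0.289,  0.094]), 0.84, (453, 220)), (array([ 0.676, -0.136,  0.094]), 0.79, (369, 220))]
side 377.3445117802915 -0.049314669712090434 campos [ 1.107 -0.446  0.997]
key_tag [(array([0.5  , 0.07 , 0.012]), 0.51, (328, 195))]
snap_stand [(array([ 0.826, -0.297,  0.055]), 0.87, (298, 335)), (array([ 0.692, -0.138,  0.082]), 0.71, (314, 258)), (array([0.422, 0.201, 0.02 ]), 0.2, (342, 162))]
plain_stand [(array([0.688, 0.076, 0.082]), 0.69, (370, 217)), (array([0.502, 0.076, 0.013]), 0.45, (330, 194))]
gate []
hook_tip [(array([ 0.69 , -0.136,  0.088]), 0.67, (314, 256)), (array([ 0.827, -0.297,  0.065]), 0.59, (298, 334))]
```

View pics/scene.png

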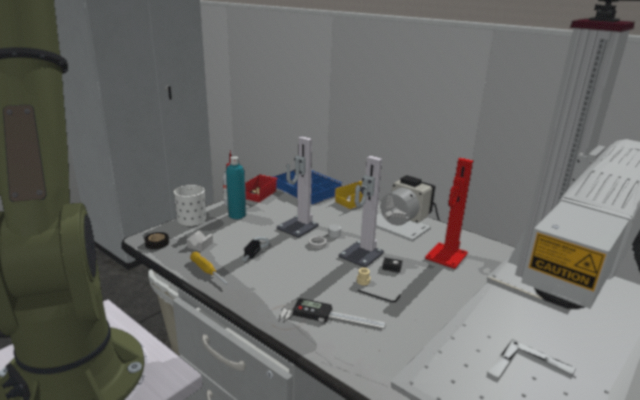

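View pics/side.png

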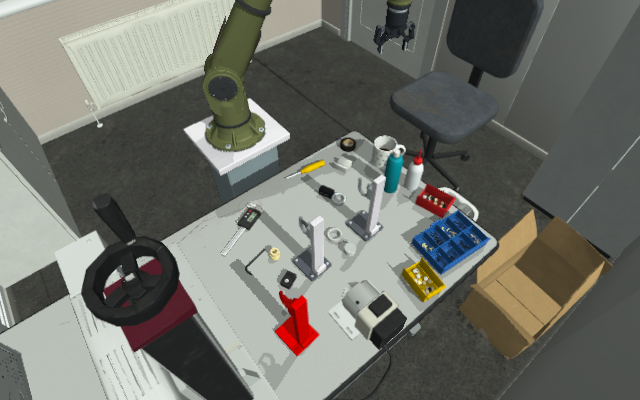

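The scene shows two white stands with hooks, at (302,190) and (370,215) in scene and (370,215) and (314,250) in side. There is also a red look-alike at (455,215), which is not mine. The key tag is the black block at scene (252,247) / side (328,192), with its ring toward the stands. Next I'll enlarge the two hooks and the tag.

```bash
python3 - <<'E'
from h import *
p=eyes.camera("scene")
im=p["pixels"][:,:,::-1]
q=eyes.camera("side")["pixels"][:,:,::-1]
f=lambda a,x0,y0,w,h:cv2.resize(a[y0:y0+h,x0:x0+w],(390,290),interpolation=cv2.INTER_CUBIC)
cv2.imwrite("pics/crop1.png",np.vstack([np.hstack([f(im,275,130,67,50),f(im,340,150,67,50)]),np.hstack([f(q,345,165,67,50),f(q,285,205,67,50)])]))
np.set_printoptions(precision=3,suppress=True)
# blue/white stands: top cloud
for c in("scene","side"):
    p=eyes.camera(c)
    P=cloud(p,np.ones((400,640),bool))
    for y0 in(.076,-.136):
        m=(abs(P[:,1]-y0)<.06)&(abs(P[:,0]-.7)<.1)
        Q=P[m]
        a=Q[(Q[:,2]>.05)&(Q[:,2]<.16)]; t=Q[Q[:,2]>.235]; b=Q[(Q[:,2]>.004)&(Q[:,2]<.016)]
        hk=Q[(Q[:,2]>.13)&(Q[:,2]<.235)]
        for n,z in(("post",a),("top",t),("base",b)):
            if len(z):print(c,y0,n,len(z),np.percentile(z,[3,50,97],axis=0).round(3).tolist())
            if n=="base" and len(z)>9:print("  rect",cv2.minAreaRect((z[:,:2]*1000).astype(np.float32)))
    m=(np.hypot(P[:,0]-.5,P[:,1]-.075)<.09)&(P[:,2]>.004)&(P[:,2]<.05)
    Q=P[m];print(c,"tag",len(Q),cv2.minAreaRect((Q[:,:2]*1000).astype(np.float32)));
    Q=Q[Q[:,2]>.02];print("  block",len(Q),Q.mean(0),cv2.minAreaRect((Q[:,:2]*1000).astype(np.float32)))
E
```

```text
scene 0.076 post 520 [[0.626, 0.065, 0.054], [0.678, 0.077, 0.11], [0.691, 0.097, 0.156]]
scene 0.076 top 97 [[0.674, 0.065, 0.236], [0.679, 0.078, 0.245], [0.689, 0.096, 0.252]]
scene 0.076 base 479 [[0.614, 0.041, 0.005], [0.65, 0.074, 0.01], [0.696, 0.117, 0.014]]
  rect ((679.8834838867188, 82.36324310302734), (138.01693725585938, 83.60504913330078), 2.5263772010803223)
scene -0.136 post 638 [[0.635, -0.147, 0.053], [0.679, -0.135, 0.106], [0.796, -0.114, 0.156]]
scene -0.136 top 123 [[0.675, -0.147, 0.236], [0.679, -0.134, 0.245], [0.691, -0.115, 0.251]]
scene -0.136 base 623 [[0.614, -0.171, 0.005], [0.65, -0.138, 0.01], [0.697, -0.096, 0.014]]
  rect ((700.553955078125, -140.78823852539062), (94.6937026977539, 190.9277801513672), 80.61360168457031)
scene tag 333 ((504.1307373046875, 55.526451110839844), (118.42865753173828, 78.36697387695312), 31.61809539794922)
  block 142 [0.478 0.067 0.027] ((479.5086975097656, 69.72273254394531), (52.01557540893555, 24.464866638183594), 22.15383529663086)
side 0.076 post 280 [[0.628, 0.069, 0.054], [0.694, 0.079, 0.117], [0.697, 0.101, 0.1
[... 225 characters left out ...]
12), (92.0929183959961, 190.07498168945312), 83.18801879882812)
side -0.136 post 286 [[0.632, -0.143, 0.054], [0.695, -0.132, 0.114], [0.697, -0.111, 0.158]]
side -0.136 top 116 [[0.681, -0.143, 0.237], [0.692, -0.128, 0.249], [0.697, -0.111, 0.252]]
side -0.136 base 461 [[0.62, -0.167, 0.005], [0.659, -0.145, 0.009], [0.707, -0.091, 0.014]]
  rect ((674.390380859375, -137.5005340576172), (115.1516342163086, 102.80438995361328), 11.90618896484375)
side tag 247 ((509.0832214355469, 73.93682861328125), (156.46932983398438, 136.62440490722656), 40.96172332763672)
  block 95 [0.486 0.073 0.026] ((485.2420959472656, 73.33210754394531), (50.616825103759766, 26.147829055786133), 20.276166915893555)
```

View pics/crop1.png

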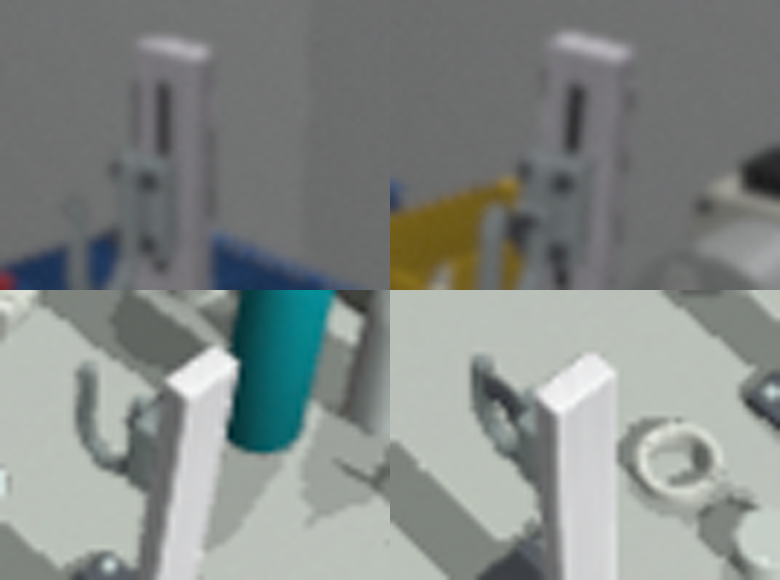

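The crop separates the two hooks. The right/near stand (scene (370,215), side (314,250), y≈-0.135) has a closed bar across the hook's opening and a nose, so it is the snap_stand. The left one (y≈+0.077) is an open J, so it is the plain one. The red stand is a decoy. Now I'll move above the tag.

```bash
python3 -m creep '[{"z":-5,"wz":-8},{"x":-5,"y":-4,"z":-5,"wz":-16},{"x":-40.9,"y":-36.3,"z":-3.5,"wz":-45},{"x":-40.9,"y":-36.3,"z":-3.5,"wz":-45},{"x":-40.9,"y":-36.3,"z":-3.5,"wz":-45},{"x":-40.9,"y":-36.3,"z":-3.5,"wz":-45},{"x":-40.9,"y":-36.3,"z":-3.5,"wz":-45},{"x":-40.9,"y":-36.3,"z":-3.5,"wz":-45},{"x":-40.9,"y":-36.3,"z":-3.5,"wz":-45},{"x":-40.9,"y":-36.3,"z":-3.5,"wz":-45},{"x":-40.9,"y":-36.3,"z":-3.5,"wz":-45},{"x":-40.9,"y":-36.3,"z":-3.5,"wz":-45}]'
cat > tag.py <<'E'
from h import *
np.set_printoptions(precision=4,suppress=True)
s=status.get_state();p=eyes.camera("wrist")
print(s["time_s"],s["tcp_pos"],s["ee_rot"],s["dq"],"\n",np.array(p["T_tool_cam"]))
save(p,"w1.png")
P=cloud(p,np.ones((400,640),bool),s)
d=P[(abs(P[:,2])<.006)];print("desk z",np.median(d[:,2]),len(d))
for l in eyes.regions_of("key_tag",p)[:2]:
    Q=cloud(p,l["pixels"],s);Q=Q[Q[:,2]>.004];b=Q[(Q[:,2]>.02)&(Q[:,2]<.04)]
    print(l["score"],len(Q),len(b),"top z",np.median(b[:,2]) if len(b) else 0)
    for z in(Q,b):
        if len(z)>5:print(z.mean(0),cv2.minAreaRect((z[:,:2]*1000).astype(np.float32)))
E
python3 tag.py
```

```text
0.8 [0.2576 0.5694 0.2159] [[-0.9111  0.4122 -0.    ]
 [ 0.4122  0.9111  0.    ]
 [ 0.      0.     -1.    ]] [-0.0002 -0.0009  0.0011  0.0012 -0.0029 -0.0006 -0.0001] 
 [[ 0.001  -0.9565 -0.2918  0.0735]
 [ 1.      0.0011 -0.0001  0.0001]
 [ 0.0004 -0.2918  0.9565 -0.1581]
 [ 0.      0.      0.      1.    ]]
desk z -1.7396078975565055e-05 9112invalid input at $[0]: expected keys wx, wy, wz, x, y, z, grip
```

```bash
python3 -m creep '[{"wx":0,"wy":0,"wz":-8,"x":0,"y":0,"z":-5,"grip":8.5},{"wx":0,"wy":0,"wz":-16,"x":-5,"y":-4,"z":-5,"grip":8.5},{"wx":0,"wy":0,"wz":-45,"x":-40.9,"y":-36.3,"z":-3.5,"grip":8.5},{"wx":0,"wy":0,"wz":-45,"x":-40.9,"y":-36.3,"z":-3.5,"grip":8.5},{"wx":0,"wy":0,"wz":-45,"x":-40.9,"y":-36.3,"z":-3.5,"grip":8.5},{"wx":0,"wy":0,"wz":-45,"x":-40.9,"y":-36.3,"z":-3.5,"grip":8.5},{"wx":0,"wy":0,"wz":-45,"x":-40.9,"y":-36.3,"z":-3.5,"grip":8.5},{"wx":0,"wy":0,"wz":-45,"x":-40.9,"y":-36.3,"z":-3.5,"grip":8.5},{"wx":0,"wy":0,"wz":-45,"x":-40.9,"y":-36.3,"z":-3.5,"grip":8.5},{"wx":0,"wy":0,"wz":-45,"x":-40.9,"y":-36.3,"z":-3.5,"grip":8.5},{"wx":0,"wy":0,"wz":-45,"x":-40.9,"y":-36.3,"z":-3.5,"grip":8.5},{"wx":0,"wy":0,"wz":-45,"x":-40.9,"y":-36.3,"z":-3.5,"grip":8.5}]' && python3 tag.py
```

```text
time_s: 2.1
tcp_pos: [0.4812, 0.0682, 0.2512]
ee_rot: [[-0.936, -0.353, 0.001], [-0.353, 0.936, 0.0], [-0.001, -0.0, -1.0]]
force: [1.1, 0.3, 0.0]
gripper_width: 0.0852
grasp_force: 0.0
2.1 [0.4812 0.0682 0.2512] [[-0.9357 -0.3529  0.001 ]
 [-0.3529  0.9357  0.0001]
 [-0.001  -0.0003 -1.    ]] [ 0.777   0.1854  0.2626 -0.2296 -0.0246  0.027   1.0567] 
 [[ 0.001  -0.9566 -0.2915  0.0737]
 [ 1.      0.0011 -0.0001 -0.0006]
 [ 0.0004 -0.2915  0.9566 -0.1581]
 [ 0.      0.      0.      1.    ]]
desk z 2.083811922348744e-06 126608
0.96 1233 678 top z 0.02797071058945809
[0.4942 0.0771 0.0202] ((492.6530456542969, 78.15536499023438), (115.12916564941406, 46.839141845703125), 20.01360321044922)
[0.4809 0.0716 0.0278] ((481.4150695800781, 71.95118713378906), (49.217369079589844, 23.983013153076172), 21.996675491333008)
```

```bash
python3 tag.py
```

```text
2.2 [0.4828 0.0623 0.2505] [[-0.9395 -0.3425  0.0006]
 [-0.3425  0.9395 -0.0036]
 [ 0.0007 -0.0035 -1.    ]] [-0.0687 -0.0153 -0.1007  0.0242 -0.0429  0.0065 -0.0976] 
 [[ 0.001  -0.9566 -0.2915  0.0737]
 [ 1.      0.0011 -0.0001 -0.0006]
 [ 0.0004 -0.2915  0.9566 -0.1581]
 [ 0.      0.      0.      1.    ]]
desk z -1.2799841740573914e-05 129305
0.79 1131 661 top z 0.027933386879633454
[0.4928 0.077  0.021 ] ((492.0451965332031, 83.22615814208984), (113.50069427490234, 46.880462646484375), 11.104394912719727)
[0.4811 0.0718 0.0279] ((481.871337890625, 72.16252899169922), (50.223175048828125, 22.99387550354004), 22.645597457885742)
```

View pics/w1.png

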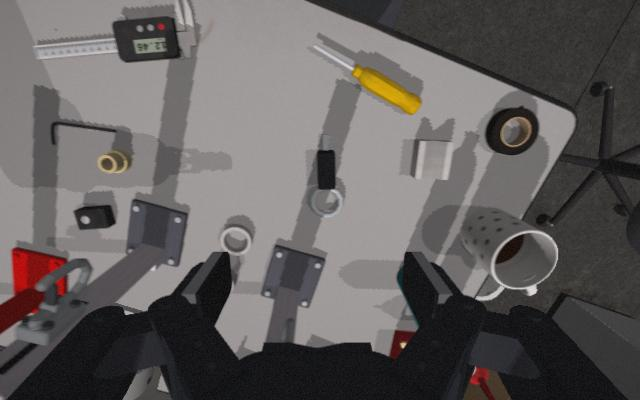

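```bash
python3 -m creep '[{"wx":0,"wy":0,"wz":-1.5,"x":0,"y":0.2,"z":4,"grip":5},{"wx":0,"wy":0,"wz":-1.5,"x":0,"y":0.2,"z":8,"grip":5},{"wx":0,"wy":0,"wz":-1.5,"x":0,"y":0.2,"z":12,"grip":5},{"wx":0,"wy":0,"wz":-1.5,"x":0,"y":0.2,"z":15,"grip":5},{"wx":0,"wy":0,"wz":-1.5,"x":0,"y":0.2,"z":15,"grip":5},{"wx":0,"wy":0,"wz":-1.5,"x":0,"y":0.2,"z":15,"grip":5},{"wx":0,"wy":0,"wz":-1.5,"x":0,"y":0.2,"z":15,"grip":5}]' 60 && python3 tag.py
```

```text
time_s: 3.0
tcp_pos: [0.481, 0.0731, 0.1026]
ee_rot: [[-0.926, -0.378, 0.003], [-0.378, 0.926, 0.001], [-0.003, -0.0, -1.0]]
force: [0.0, 0.2, 0.5]
gripper_width: 0.0505
grasp_force: 0.0
3.0 [0.481  0.0731 0.1026] [[-0.9257 -0.3782  0.0027]
 [-0.3782  0.9257  0.0008]
 [-0.0028 -0.0003 -1.    ]] [ 0.01   -0.0087  0.0058  0.0007  0.0024 -0.0058  0.0011] 
 [[ 0.001  -0.9566 -0.2915  0.0737]
 [ 1.      0.0011 -0.0001 -0.0006]
 [ 0.0004 -0.2915  0.9566 -0.1581]
 [ 0.      0.      0.      1.    ]]
desk z -3.5471956982252584e-05 162097
0.66 2857 1646 top z 0.027916903485380215
[0.4914 0.076  0.0206] ((492.45361328125, 77.64064025878906), (115.84791564941406, 46.8707160949707), 20.721681594848633)
[0.4802 0.0714 0.0277] ((481.23150634765625, 72.14759826660156), (49.53362274169922, 23.92759132385254), 21.64873504638672)
0.32 9077 958 top z 0.030152944274967973
[ 0.6606 -0.1248  0.0217] ((659.4523315429688, -129.19918823242188), (91.36259460449219, 81.5168685913086), 3.2877700328826904)
[ 0.6819 -0.1227  0.0299] ((683.8580322265625, -121.99273681640625), (41.49402618408203, 23.027585983276367), 54.07937240600586)
```

```bash
python3 -m creep '[{"wx":0,"wy":0,"wz":0.5,"x":0,"y":-0.1,"z":3,"grip":5},{"wx":0,"wy":0,"wz":0.5,"x":0,"y":-0.1,"z":6,"grip":5},{"wx":0,"wy":0,"wz":0.5,"x":0,"y":-0.1,"z":7.3,"grip":5},{"wx":0,"wy":0,"wz":0.5,"x":0,"y":-0.1,"z":8.1,"grip":5},{"wx":0,"wy":0,"wz":0.5,"x":0,"y":-0.1,"z":8.1,"grip":3.5},{"wx":0,"wy":0,"wz":0.5,"x":0,"y":-0.1,"z":8.1,"grip":2.5},{"wx":0,"wy":0,"wz":0.5,"x":0,"y":-0.1,"z":8.1,"grip":1.5},{"wx":0,"wy":0,"wz":0.5,"x":0,"y":-0.1,"z":8.1,"grip":0.5},{"wx":0,"wy":0,"wz":0.5,"x":0,"y":-0.1,"z":8.1,"grip":0.5},{"wx":0,"wy":0,"wz":0.5,"x":0,"y":-0.1,"z":8.1,"grip":0.5}]' 100
```

```text
time_s: 4.1
tcp_pos: [0.4804, 0.0711, 0.0202]
ee_rot: [[-0.929, -0.369, 0.0], [-0.369, 0.929, 0.0], [-0.0, -0.0, -1.0]]
force: [-0.6, 0.2, -0.2]
gripper_width: 0.0051
grasp_force: 0.0
```

```bash
python3 tag.py
```

```text
4.1 [0.4804 0.0711 0.0202] [[-0.9294 -0.369   0.0005]
 [-0.369   0.9294  0.    ]
 [-0.0004 -0.0001 -1.    ]] [0.0017 0.0052 0.0008 0.0018 0.0003 0.0001 0.001 ] 
 [[ 0.001  -0.9566 -0.2915  0.0737]
 [ 1.      0.0011 -0.0001 -0.0006]
 [ 0.0004 -0.2915  0.9566 -0.1581]
 [ 0.      0.      0.      1.    ]]
desk z -6.114876609154135e-05 183783
0.92 3061 2035 top z 0.027953991238963787
[0.471  0.0678 0.022 ] ((492.05322265625, 76.569580078125), (114.3319320678711, 23.940906524658203), 22.1953125)
[0.4717 0.0681 0.0276] ((481.16595458984375, 72.4308090209961), (50.241512298583984, 23.75164222717285), 23.451663970947266)
0.16 8350 3885 top z 0.023599252357613707
[0.4193 0.1967 0.0182] ((420.7134704589844, 199.72323608398438), (50.58903884887695, 46.9108772277832), 18.260761260986328)
[0.419  0.1997 0.0232] ((420.4400634765625, 199.7567901611328), (49.98493957519531, 46.713008880615234), 18.134572982788086)
```

View pics/w1.png

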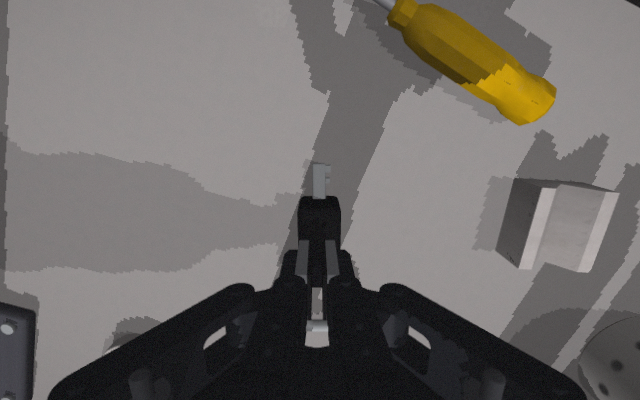

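```bash
python3 - <<'E'
from h import *
s=status.get_state();print(s["gripper_width"],s["grasp_force"])
p=eyes.camera("wrist");save(p,"w3.png",(240,180,400,300),5)
P=cloud(p,np.ones((400,640),bool),s)
r=p["range_z"]
for y in(225,250,265,280,300): print(y,np.round(r[y,285:360:4],3))
E
python3 -m creep '[{"wx":0,"wy":0,"wz":0,"x":0,"y":0,"z":0,"grip":0},{"wx":0,"wy":0,"wz":0,"x":0,"y":0,"z":0,"grip":0},{"wx":0,"wy":0,"wz":0,"x":0,"y":0,"z":0,"grip":0}]' 100
```

```text
0.005009078615112657 0.0
225 [0.191 0.191 0.191 0.165 0.162 0.161 0.161 0.16  0.16  0.161 0.16  0.16
 0.16  0.162 0.192 0.192 0.191 0.191 0.191]
250 [0.197 0.149 0.149 0.15  0.141 0.141 0.139 0.167 0.165 0.166 0.14  0.141
 0.14  0.15  0.149 0.15  0.197 0.196 0.196]
265 [0.135 0.135 0.134 0.127 0.127 0.127 0.127 0.168 0.168 0.168 0.126 0.127
 0.126 0.126 0.135 0.134 0.135 0.2   0.199]
280 [0.11  0.11  0.11  0.114 0.114 0.119 0.12  0.171 0.171 0.171 0.12  0.114
 0.114 0.114 0.111 0.112 0.111 0.114 0.114]
300 [0.101 0.101 0.102 0.102 0.102 0.113 0.123 0.207 0.209 0.207 0.122 0.112
 0.101 0.101 0.103 0.102 0.102 0.101 0.101]
time_s: 4.55
tcp_pos: [0.4803, 0.0711, 0.0198]
ee_rot: [[-0.929, -0.369, -0.0], [-0.369, 0.929, -0.0], [0.0, 0.0, -1.0]]
force: [-0.2, 0.8, -0.2]
gripper_width: 0.0001
grasp_force: 0.0
```

View pics/w3.png

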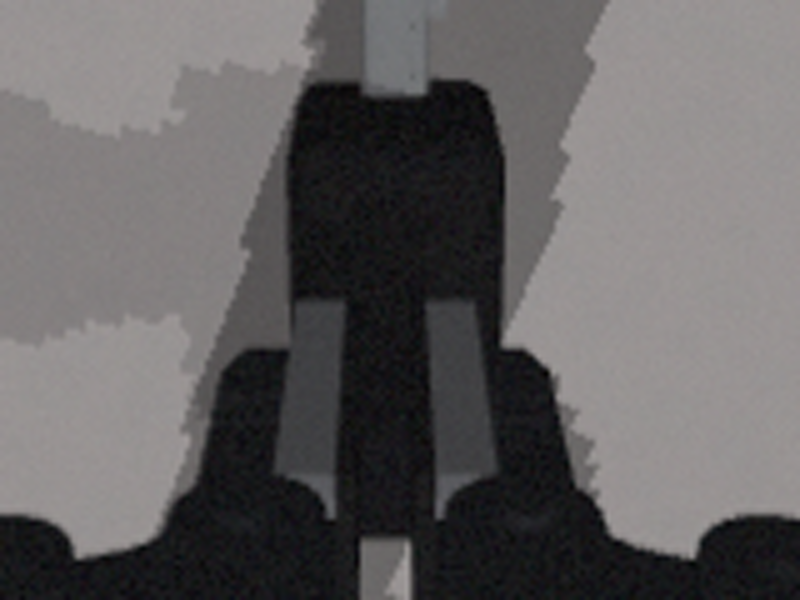

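```bash
python3 - <<'E'
from h import *
np.set_printoptions(precision=3,suppress=True)
s=status.get_state();p=eyes.camera("wrist");save(p,"w4.png",(240,180,400,300),5)
print(p["fx"],p["fy"],p["cx"],p["cy"],s["tcp_pos"],s["gripper_width"])
R=np.array(s["ee_rot"])
for v in(225,235,242,250,260,270,280,290):
    for u in(294,304,311,320,331,338,346):
        m=np.zeros((400,640),bool);m[v,u]=1
        P=cloud(p,m,s)
        if len(P):print(v,u,(P[0]-s["tcp_pos"])@R*1000, "wz",P[0,2]*1000)
E
```

```text
295.9345071124792 295.9345071124792 316.6195845042667 200.27845316277256 [0.48  0.071 0.02 ] 7.656692885811294e-05
225 294 [  2.45  -15.247  20.686] wz -0.8388306488534281
225 304 [13.817 -7.461 -7.817] wz 27.6658809627137
225 311 [13.962 -3.64  -8.17 ] wz 28.01842040426676
225 320 [14.137  1.247 -8.595] wz 28.44320421162894
225 331 [13.802  7.254 -7.739] wz 27.587428122369726
225 338 [13.479 11.133 -6.917] wz 26.765886049731694
225 346 [ 2.667 18.412 20.237] wz -0.39012716419095994
235 294 [ -4.188 -15.324  19.792] wz 0.054093879286117724
235 304 [ 8.261 -7.492 -8.624] wz 28.471423621447933
235 311 [ 7.822 -3.678 -7.61 ] wz 27.458062959431615
235 320 [ 7.966  1.281 -7.925] wz 27.773295658999217
235 331 [ 8.008  7.33  -8.007] wz 27.85516809935873
235 338 [ 7.605 11.253 -7.077] wz 26.92450958141456
235 346 [-4.045 18.55  19.554] wz 0.2923948690058062
242 294 [ -8.815 -15.366  19.018] wz 0.8272831443134689
242 304 [ 10.487  -6.9   -22.397] wz 42.245088882754054
242 311 [ 10.559  -3.389 -22.542] wz 42.39046459716701
242 320 [ 10.668   1.113 -22.765] wz 42.613702237453076
242 331 [ 3.799
[... 1373 characters left out ...]
453  -5.399 -58.64 ] wz 78.48836823664843
280 311 [  8.299  -2.825 -53.594] wz 73.44221632756395
280 320 [  7.488   0.816 -52.289] wz 72.13729047839814
280 331 [ 11.016   4.986 -57.922] wz 77.77009973030135
280 338 [ 13.031   7.422 -61.139] wz 80.9873835266271
280 346 [ 10.788  10.818 -57.55 ] wz 77.39798889805208
290 294 [ 11.64   -8.723 -65.528] wz 85.37600144232515
290 304 [ 11.321  -5.138 -65.042] wz 84.88998368081602
290 311 [  9.202  -2.668 -61.875] wz 81.72286257554985
290 320 [  2.812   0.836 -52.334] wz 72.18101530421164
290 331 [ 11.438   4.645 -65.198] wz 85.04642164570798
290 338 [ 11.958   7.115 -65.972] wz 85.81999782345406
290 346 [ 11.151  10.127 -64.765] wz 84.61339218987645
```

The fingers closed on air: depth puts the fingertips about 42 mm above the desk while the reported TCP z is 20 mm. The jaws therefore end about 39 mm short of where the frame says. The tag has not moved. I'll open, go lower and check.

```bash
cat > tips.py <<'E'
from h import *
np.set_printoptions(precision=1,suppress=True)
s=status.get_state();p=eyes.camera("wrist");save(p,"w5.png")
R=np.array(s["ee_rot"]);P=(cloud(p,np.ones((400,640),bool),s)-s["tcp_pos"])@R*1000
print("tcp",s["tcp_pos"]*1000,"F",s["force"],s["gripper_width"])
for sg in(-1,1):
    q=P[(P[:,0]>4)&(P[:,0]<14)&(sg*P[:,1]>0)&(abs(P[:,1])<60)&(P[:,2]<-P[0,2]*0+40)]
    for z in range(-60,40,6):
        a=q[(q[:,2]>=z)&(q[:,2]<z+6)]
        if len(a):print(sg,z,"n",len(a),"y",np.percentile(a[:,1],[2,50,98]),"x",np.percentile(a[:,0],[2,98]))
E
python3 -m creep '[{"wx":0,"wy":0,"wz":0,"x":0,"y":0,"z":0,"grip":4.5},{"wx":0,"wy":0,"wz":0,"x":0,"y":0,"z":0,"grip":4.5},{"wx":0,"wy":0,"wz":0,"x":0,"y":0.1,"z":0,"grip":4.5},{"wx":0,"wy":0,"wz":0,"x":0,"y":0.1,"z":0,"grip":4.5}]' 60; python3 tips.py
```

```text
time_s: 5.0
tcp_pos: [0.4799, 0.0722, 0.0199]
ee_rot: [[-0.929, -0.369, -0.0], [-0.369, 0.929, 0.0], [0.0, 0.0, -1.0]]
force: [0.2, -0.3, -0.5]
gripper_width: 0.0451
grasp_force: 0.0
tcp [479.9  72.2  19.9] F [ 0.2 -0.3 -0.5] 0.04505377931551545
-1 -60 n 260 y [-41.3 -25.8 -23.2] x [ 4.4 11.7]
-1 -54 n 183 y [-35.5 -25.7 -23. ] x [ 4.7 10.9]
-1 -48 n 230 y [-36.4 -28.1 -23.1] x [ 5.3 10.6]
-1 -42 n 198 y [-36.4 -28.  -23. ] x [ 4.6 10.7]
-1 -36 n 180 y [-36.5 -27.8 -23. ] x [ 5.  10.7]
-1 -30 n 141 y [-35.9 -27.1 -23.1] x [ 4.6 10.7]
-1 -24 n 50 y [-29.7 -24.7 -23. ] x [ 4.6 10.5]
-1 -18 n 2 y [-23.3 -23.3 -23.3] x [5.  5.4]
-1 -12 n 368 y [-12.   -5.9  -0.4] x [ 4.2 13.7]
-1 -6 n 9 y [-12.7 -12.6 -12. ] x [ 5.3 13.5]
-1 12 n 1 y [-34.1 -34.1 -34.1] x [4.9 4.9]
-1 18 n 1034 y [-59.1 -37.3 -15.7] x [ 4.2 13.7]
1 -60 n 255 y [21.8 24.6 38.2] x [ 4.4 11.6]
1 -54 n 177 y [21.8 24.5 34. ] x [ 5.1 10.8]
1 -48 n 227 y [21.8 26.7 35.1] x [ 5.3 10.8]
1 -42 n 194 y [21.8 26.8 35.1] x [ 5.1 10.9]
1 -36 n 177 y [21.8 27.  35.2] x [ 4.9 10.7]
1 -30 n 149 y [21.8 26.3 34.5] x [ 4.5 10.8]
1 -24 n 52 y [21.7 23.3 28.3] x [ 4.4 10.4]
1 -18 n 1 y [22. 22. 22.] x [6.7 6.7]
1 -12 n 331 y [ 0.2  5.6 10.7] x [ 4.4 13.8]
1 -6 n 9 y [10.8 11.3 11.4] x [ 6.7 13.7]
1 18 n 1070 y [14.3 36.6 59. ] x [ 4.2 13.8]
```

View pics/w5.png

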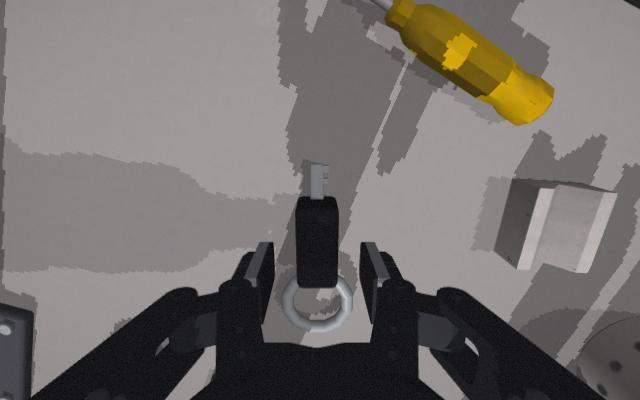

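```bash
python3 -m creep '[{"wx":0,"wy":0,"wz":0,"x":0,"y":0,"z":1,"grip":4.5},{"wx":0,"wy":0,"wz":0,"x":0,"y":0,"z":2,"grip":4.5},{"wx":0,"wy":0,"wz":0,"x":0,"y":0,"z":2.8,"grip":4.5},{"wx":0,"wy":0,"wz":0,"x":0,"y":0,"z":3.3,"grip":4.5},{"wx":0,"wy":0,"wz":0,"x":0,"y":0,"z":3.3,"grip":4.5}]' 60; python3 -m creep '[{"wx":0,"wy":0,"wz":0,"x":0,"y":0,"z":0,"grip":3},{"wx":0,"wy":0,"wz":0,"x":0,"y":0,"z":0,"grip":2.5},{"wx":0,"wy":0,"wz":0,"x":0,"y":0,"z":0,"grip":2},{"wx":0,"wy":0,"wz":0,"x":0,"y":0,"z":0,"grip":1.5},{"wx":0,"wy":0,"wz":0,"x":0,"y":0,"z":0,"grip":1.0},{"wx":0,"wy":0,"wz":0,"x":0,"y":0,"z":0,"grip":1.0}]' 100;python3 tips.py
```

```text
time_s: 5.55
tcp_pos: [0.4793, 0.0719, -0.0142]
ee_rot: [[-0.929, -0.369, -0.002], [-0.369, 0.929, -0.0], [0.002, 0.0, -1.0]]
force: [-0.9, -0.1, 0.6]
gripper_width: 0.045
grasp_force: 0.0
time_s: 6.15
tcp_pos: [0.4801, 0.072, -0.0126]
ee_rot: [[-0.929, -0.369, 0.001], [-0.369, 0.929, 0.0], [-0.001, -0.0, -1.0]]
force: [-2.1, -0.9, 5.8]
gripper_width: 0.0223
grasp_force: 98.2
tcp [480.1  72.  -12.6] F [-2.1 -0.9  5.8] 0.02230651122048553
-1 -60 n 244 y [-32.8 -21.  -13.2] x [ 5.5 12.8]
-1 -54 n 214 y [-18.1 -13.8 -11.7] x [ 4.5 10.8]
-1 -48 n 205 y [-25.1 -16.6  -4.9] x [ 5.1 11.1]
-1 -42 n 689 y [-24.3  -8.   -0.4] x [ 4.4 13.8]
-1 -36 n 149 y [-25.1 -20.1 -13.5] x [ 5.5 10.7]
-1 -30 n 118 y [-25.  -20.1 -14. ] x [ 5.6 10.6]
-1 -24 n 46 y [-23.2 -17.4 -14.5] x [ 5.5 10.6]
-1 -18 n 1156 y [-59.1 -38.1 -16. ] x [ 4.2 13.9]
-1 -12 n 247 y [-59.2 -38.3 -17. ] x [ 4.3 13.7]
1 -60 n 235 y [12.1 19.5 31.6] x [ 5. 13.]
1 -54 n 226 y [10.5 12.5 16.8] x [ 4.3 10.7]
1 -48 n 203 y [ 4.4 15.4 23.8] x [ 5.6 11.5]
1 -42 n 660 y [ 0.   7.2 23.2] x [ 4.4 13.8]
1 -36 n 140 y [12.2 18.7 23.9] x [ 5.6 10.7]
1 -30 n 115 y [12.9 18.9 23.7] x [ 5.8 10.8]
1 -24 n 51 y [13.2 15.9 22.3] x [ 5.5 10.7]
1 -18 n 1166 y [15.  37.4 59. ] x [ 4.2 13.8]
1 -12 n 261 y [14.6 36.5 59.1] x [ 4.3 13.8]
```

```bash
python3 -m creep '[{"wx":0,"wy":0,"wz":0,"x":0,"y":0,"z":-1.5,"grip":1},{"wx":0,"wy":0,"wz":0,"x":0,"y":0,"z":-5,"grip":1},{"wx":0,"wy":0,"wz":0,"x":0,"y":0,"z":-9,"grip":1},{"wx":0,"wy":0,"wz":0,"x":0,"y":0,"z":-14,"grip":1},{"wx":0,"wy":0,"wz":0,"x":0,"y":0,"z":-19,"grip":1},{"wx":0,"wy":0,"wz":0,"x":0,"y":0,"z":-24,"grip":1},{"wx":0,"wy":0,"wz":5,"x":0,"y":0,"z":-27,"grip":1},{"wx":0,"wy":0,"wz":12,"x":0,"y":0,"z":-27,"grip":1},{"wx":0,"wy":0,"wz":19,"x":0,"y":0,"z":-27,"grip":1},{"wx":0,"wy":0,"wz":19,"x":0,"y":0,"z":-27,"grip":1},{"wx":0,"wy":0,"wz":19,"x":0,"y":0,"z":-27,"grip":1}]' 100
python3 - <<'E'
from h import *
np.set_printoptions(precision=4,suppress=True)
s=status.get_state();print(s["tcp_pos"],s["ee_rot"],s["force"])
for c in("wrist","scene","side"):
    p=eyes.camera(c)
    if c=="wrist": save(p,"w6.png")
    P=cloud(p,np.ones((400,640),bool),s)
    P=P[(abs(P[:,1]+.13)<.06)&(abs(P[:,0]-.66)<.07)]
    b=P[(P[:,2]>.006)&(P[:,2]<.013)&(P[:,0]<.72)]
    print(c,"base",len(b),cv2.minAreaRect((b[:,:2]*1000).astype(np.float32)))
    t=P[P[:,2]>.246];
    if len(t)>8:print(" top",len(t),cv2.minAreaRect((t[:,:2]*1000).astype(np.float32)))
    f=P[(P[:,2]>.03)&(P[:,2]<.13)&(P[:,0]<.71)];print(" post",np.percentile(f,[2,50,98],axis=0).tolist())
    h=P[(P[:,2]>.135)&(P[:,2]<.245)&(P[:,0]<.662)]
    print(" hook",len(h)); 
    for z in np.arange(.135,.225,.006):
        a=h[abs(h[:,2]-z)<.003]
        if len(a):print("  ",round(z,3),len(a),a.min(0),a.max(0))
    np.save(c+".npy",P)
E
```

```text
time_s: 7.3
tcp_pos: [0.4796, 0.072, 0.2567]
ee_rot: [[-0.999, -0.05, -0.0], [-0.05, 0.999, -0.0], [0.0, -0.0, -1.0]]
force: [-0.4, 0.1, -0.2]
gripper_width: 0.0223
grasp_force: 97.9
[0.4796 0.072  0.2567] [[-0.9987 -0.0501 -0.0005]
 [-0.0501  0.9987 -0.0002]
 [ 0.0005 -0.0002 -1.    ]] [-0.4094  0.0505 -0.2267]
wrist base 2032 ((659.4955444335938, -129.16136169433594), (88.41820526123047, 79.43404388427734), 4.198307991027832)
 post [[0.6766605272767967, -0.14423278077194948, 0.031163375381540296], [0.6783260062158707, -0.13278656056503035, 0.05690391622981872], [0.680134427256435, -0.11140354773479731, 0.09983345190660442]]
 hook 812
   0.141 2 [ 0.6343 -0.129   0.1435] [ 0.637  -0.1273  0.1439]
   0.147 53 [ 0.6259 -0.131   0.144 ] [ 0.6466 -0.1262  0.1499]
   0.153 144 [ 0.6201 -0.1339  0.1501] [ 0.6511 -0.1244  0.156 ]
   0.159 72 [ 0.6173 -0.1339  0.156 ] [ 0.6528 -0.1257  0.162 ]
   0.165 54 [ 0.6163 -0.1338  0.1623] [ 0.6237 -0.1266  0.1679]
   0.171 49 [ 0.6163 -0.1336  0.1687] [ 0.6237 -0.1266  0.174 ]
   0.177 55 [ 0.6156 -0.1344  0.174 ] [ 0.6227 -0.1265  0.1799]
   0.183
[... 1881 characters left out ...]
k 95
   0.147 6 [ 0.6315 -0.133   0.1465] [ 0.6453 -0.1264  0.1489]
   0.153 15 [ 0.6274 -0.1329  0.1501] [ 0.6461 -0.1257  0.1558]
   0.159 7 [ 0.6231 -0.1345  0.1572] [ 0.6295 -0.1273  0.1618]
   0.165 3 [ 0.6211 -0.1339  0.165 ] [ 0.6272 -0.1278  0.1654]
   0.171 7 [ 0.6219 -0.1401  0.1682] [ 0.6602 -0.1287  0.1726]
   0.177 6 [ 0.6218 -0.1345  0.1753] [ 0.6262 -0.1302  0.1797]
   0.183 2 [ 0.623  -0.1345  0.1841] [ 0.6537 -0.1341  0.1858]
   0.189 26 [ 0.6227 -0.1343  0.1861] [ 0.6494 -0.1243  0.1916]
   0.195 6 [ 0.6227 -0.1334  0.1929] [ 0.6284 -0.1271  0.1979]
   0.201 10 [ 0.6229 -0.1381  0.1981] [ 0.6598 -0.1271  0.2036]
   0.207 7 [ 0.6542 -0.1352  0.2043] [ 0.661  -0.1263  0.2074]
```

View pics/w6.png

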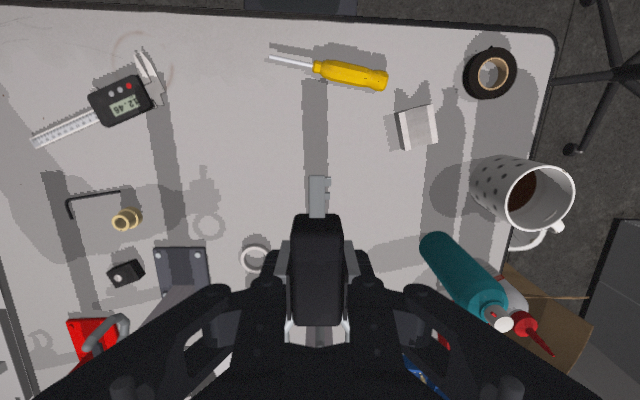

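```bash
python3 -m creep '[{"wx":0,"wy":0,"wz":-0.8,"x":0,"y":-4,"z":0,"grip":1},{"wx":0,"wy":0,"wz":-0.8,"x":-1,"y":-9,"z":0,"grip":1},{"wx":0,"wy":0,"wz":-0.8,"x":-3,"y":-14,"z":0,"grip":1},{"wx":0,"wy":0,"wz":-0.8,"x":-5,"y":-18,"z":0,"grip":1},{"wx":0,"wy":0,"wz":-0.8,"x":-7,"y":-20.5,"z":0,"grip":1},{"wx":0,"wy":0,"wz":-0.8,"x":-7.7,"y":-21.1,"z":0,"grip":1},{"wx":0,"wy":0,"wz":-0.8,"x":-7.7,"y":-21.1,"z":0,"grip":1},{"wx":0,"wy":0,"wz":-0.8,"x":-7.7,"y":-21.1,"z":0,"grip":1},{"wx":0,"wy":0,"wz":-0.8,"x":-7.7,"y":-21.1,"z":0,"grip":1}]' 100
cat > rel.py <<'E'
from h import *
np.set_printoptions(precision=4,suppress=True)
s=status.get_state();R=np.array(s["ee_rot"]);print(s["tcp_pos"],np.degrees(np.arctan2(-R[1,0],-R[0,0])),s["force"])
p=eyes.camera("wrist")
P=(cloud(p,np.ones((400,640),bool),s)-s["tcp_pos"])@R*1000
b=P[(abs(P[:,1])<16)&(P[:,0]>5)&(P[:,0]<60)&(P[:,2]>-60)&(P[:,2]<0)]
t=b[(b[:,0]<24)&(b[:,0]>12)];zt=np.median(t[:,2])
A=np.c_[t[:,0],t[:,1],np.ones(len(t))];A=A[abs(t[:,2]-zt)<2];c=np.linalg.lstsq(A,t[abs(t[:,2]-zt)<2][:,2],rcond=None)[0]
top=b[abs(b[:,2]-zt)<4]
print("block top z",zt,"slope x,y deg",np.degrees(c[:2]),"rear x",np.percentile(top[:,0],[98,99.5]),"y",np.percentile(top[:,1],[1,99]))
k=b[b[:,0]>30];print("blade rear x",np.percentile(k[:,0],[98,99.5]),"y",np.median(k[:,1]),"z",np.median(k[:,2]))
im=[]
for c in("scene","side"):
    q=eyes.camera(c)
    for dx,dz in((0,0),):
        u,v=pix(q,np.array([.632,-.13,.2]))
    a=q["pixels"][v-45:v+45,u-60:u+60,::-1];im.append(cv2.resize(a,(400,300),interpolation=cv2.INTER_CUBIC))
    Q=cloud(q,np.ones((400,640),bool))
    L=(Q-s["tcp_pos"])@R*1000
    r=L[(L[:,0]<-32)&(L[:,0]>-76)&(abs(L[:,1])<25)&(L[:,2]>-32)&(L[:,2]<-8)]
    if len(r):print(c,"ring n",len(r),"x",np.percentile(r[:,0],[0,3,97]),"y",np.percentile(r[:,1],[3,97]),"z",np.percentile(r[:,2],[3,50,97]))
import sys;cv2.imwrite("pics/%s.png"%sys.argv[1],np.hstack(im))
E
python3 rel.py r1
```

```text
time_s: 8.35
tcp_pos: [0.5661, -0.1334, 0.257]
ee_rot: [[-0.998, -0.063, -0.0], [-0.063, 0.998, 0.001], [0.0, 0.001, -1.0]]
force: [0.0, 0.2, -0.7]
gripper_width: 0.0224
grasp_force: 98.2
[ 0.5661 -0.1334  0.257 ] 3.6109637464518296 [ 0.045   0.192  -0.7375]
block top z -39.534692402369885 slope x,y deg [ 6.7463 -0.2519] rear x [23.2743 23.4741] y [-14.6434  14.9047]
blade rear x [44.0644 44.2705] y 0.2781957413494528 z -22.08523495358761
scene ring n 61 x [-68.1239 -67.6984 -32.1547] y [-24.1116   6.4797] z [-25.2248 -23.0744 -17.9727]
side ring n 140 x [-75.043  -73.7857 -33.2653] y [-21.3839  22.4154] z [-25.9328 -22.9822 -19.3502]
```

View pics/r1.png

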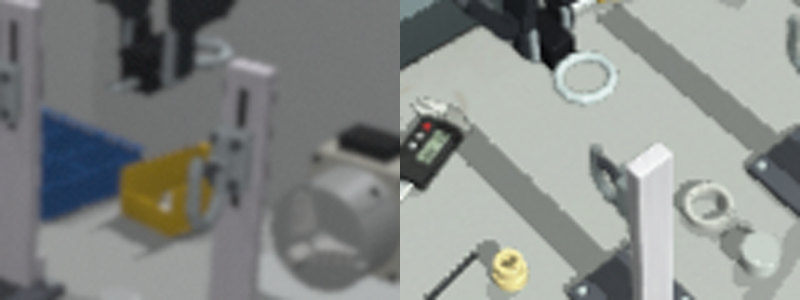

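```bash
python3 -m creep '[{"wx":0,"wy":0,"wz":0,"x":0,"y":-0.1,"z":1,"grip":1},{"wx":0,"wy":0,"wz":0,"x":0,"y":-0.1,"z":2.5,"grip":1},{"wx":0,"wy":0,"wz":0,"x":0,"y":-0.1,"z":4,"grip":1},{"wx":0,"wy":0,"wz":0,"x":0,"y":-0.1,"z":5,"grip":1},{"wx":0,"wy":0,"wz":0,"x":0,"y":-0.1,"z":6,"grip":1},{"wx":0,"wy":0,"wz":0,"x":0,"y":-0.1,"z":6,"grip":1},{"wx":0,"wy":0,"wz":0,"x":0,"y":-0.1,"z":6,"grip":1}]' 100; python3 rel.py r2
```

```text
time_s: 9.2
tcp_pos: [0.5668, -0.1362, 0.197]
ee_rot: [[-0.998, -0.06, 0.0], [-0.06, 0.998, -0.0], [-0.0, -0.0, -1.0]]
force: [0.1, -0.3, 0.4]
gripper_width: 0.0224
grasp_force: 98.2
[ 0.5668 -0.1362  0.197 ] 3.46224181864803 [ 0.1177 -0.3301  0.3627]
block top z -39.58009357403648 slope x,y deg [ 6.4419 -0.0383] rear x [23.224  23.4844] y [-14.8603  14.6882]
blade rear x [44.0896 44.2433] y 0.28086097668289245 z -22.062420126160863
scene ring n 61 x [-69.7896 -69.1048 -32.4972] y [-24.3186   4.8863] z [-26.2532 -23.1377 -18.801 ]
side ring n 126 x [-74.4122 -73.1641 -33.6397] y [-20.7831  22.3345] z [-26.2631 -23.517  -19.5722]
```

View pics/r2.png

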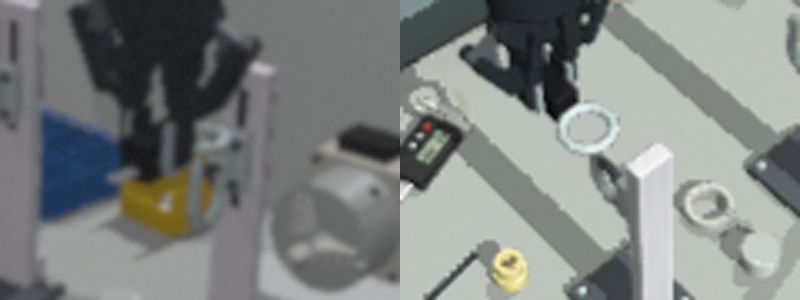

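```bash
python3 -m creep '[{"wx":0,"wy":0,"wz":0,"x":0,"y":0.1,"z":0.3,"grip":1},{"wx":0,"wy":0,"wz":0,"x":0,"y":0.1,"z":0.6,"grip":1},{"wx":0,"wy":0,"wz":0,"x":0,"y":0.1,"z":0.9,"grip":1},{"wx":0,"wy":0,"wz":0,"x":0,"y":0.1,"z":1.2,"grip":1}]' 100;python3 -m creep '[{"wx":0,"wy":0,"wz":0,"x":0,"y":0,"z":0.2,"grip":1},{"wx":0,"wy":0,"wz":0,"x":0,"y":0,"z":0.4,"grip":1},{"wx":0,"wy":0,"wz":0,"x":0,"y":0,"z":0.4,"grip":1}]'
```

```text
time_s: 9.75
tcp_pos: [0.5666, -0.1352, 0.1846]
ee_rot: [[-0.998, -0.06, -0.0], [-0.06, 0.998, -0.0], [0.0, 0.0, -1.0]]
force: [0.3, 0.1, -1.1]
gripper_width: 0.0223
grasp_force: 98.2
time_s: 10.05
tcp_pos: [0.5665, -0.1352, 0.1805]
ee_rot: [[-0.998, -0.06, -0.001], [-0.06, 0.998, 0.0], [0.001, 0.0, -1.0]]
force: [0.2, 0.0, -1.8]
gripper_width: 0.0227
grasp_force: 98.2
```

```bash
python3 -m creep '[{"wx":0,"wy":0,"wz":0,"x":0,"y":0,"z":0.15,"grip":1},{"wx":0,"wy":0,"wz":0,"x":0,"y":0,"z":0.3,"grip":1},{"wx":0,"wy":0,"wz":0,"x":0,"y":0,"z":0.3,"grip":1}]'
```

```text
time_s: 10.35
tcp_pos: [0.5666, -0.1352, 0.1777]
ee_rot: [[-0.998, -0.06, -0.0], [-0.06, 0.998, 0.0], [0.0, 0.0, -1.0]]
force: [0.6, 0.3, -0.6]
gripper_width: 0.0223
grasp_force: 98.2
```

```bash
for i in 1; do python3 -m creep '[{"wx":0,"wy":0,"wz":0,"x":0,"y":0,"z":0.15,"grip":1},{"wx":0,"wy":0,"wz":0,"x":0,"y":0,"z":0.25,"grip":1},{"wx":0,"wy":0,"wz":0,"x":0,"y":0,"z":0.25,"grip":1}]'; done
```

```text
time_s: 10.65
tcp_pos: [0.5665, -0.1352, 0.1752]
ee_rot: [[-0.998, -0.06, -0.0], [-0.06, 0.998, 0.0], [0.0, 0.0, -1.0]]
force: [0.3, -0.4, -0.4]
gripper_width: 0.0219
grasp_force: 98.2
```

```bash
python3 -m creep '[{"wx":0,"wy":0,"wz":0,"x":0,"y":0,"z":0.1,"grip":1},{"wx":0,"wy":0,"wz":0,"x":0,"y":0,"z":0.2,"grip":1},{"wx":0,"wy":0,"wz":0,"x":0,"y":0,"z":0.2,"grip":1}]'
```

```text
time_s: 10.95
tcp_pos: [0.5667, -0.1352, 0.1733]
ee_rot: [[-0.998, -0.06, 0.0], [-0.06, 0.998, -0.0], [-0.0, -0.0, -1.0]]
force: [0.1, -0.2, -0.3]
gripper_width: 0.0223
grasp_force: 98.2
```

```bash
python3 -m creep '[{"wx":0,"wy":0,"wz":0,"x":0,"y":0,"z":0.1,"grip":1},{"wx":0,"wy":0,"wz":0,"x":0,"y":0,"z":0.2,"grip":1},{"wx":0,"wy":0,"wz":0,"x":0,"y":0,"z":0.2,"grip":1}]'
```

```text
time_s: 11.25
tcp_pos: [0.5667, -0.1352, 0.1718]
ee_rot: [[-0.998, -0.06, 0.0], [-0.06, 0.998, -0.0], [-0.0, -0.0, -1.0]]
force: [-3.3, 0.1, 5.6]
gripper_width: 0.0222
grasp_force: 98.7
```

```bash
python3 -m creep '[{"wx":0,"wy":0,"wz":0,"x":0,"y":0,"z":0.1,"grip":1},{"wx":0,"wy":0,"wz":0,"x":0,"y":0,"z":0.2,"grip":1},{"wx":0,"wy":0,"wz":0,"x":0,"y":0,"z":0.2,"grip":1}]'
```

```text
time_s: 11.55
tcp_pos: [0.5666, -0.1353, 0.1698]
ee_rot: [[-0.998, -0.06, 0.0], [-0.06, 0.998, -0.0], [-0.0, -0.0, -1.0]]
force: [-1.9, 0.2, 5.2]
gripper_width: 0.0224
grasp_force: 98.8
```

```bash
python3 -m creep '[{"wx":0,"wy":0,"wz":0,"x":0,"y":0,"z":0.1,"grip":1},{"wx":0,"wy":0,"wz":0,"x":0,"y":0,"z":0.2,"grip":1},{"wx":0,"wy":0,"wz":0,"x":0,"y":0,"z":0.2,"grip":1}]'
```

```text
time_s: 11.85
tcp_pos: [0.5668, -0.1352, 0.168]
ee_rot: [[-0.998, -0.06, 0.001], [-0.06, 0.998, -0.0], [-0.001, -0.0, -1.0]]
force: [-3.1, 0.7, 5.9]
gripper_width: 0.0224
grasp_force: 98.8
```

```bash
python3 -m creep '[{"wx":0,"wy":0,"wz":0,"x":0,"y":0,"z":0.15,"grip":1},{"wx":0,"wy":0,"wz":0,"x":0,"y":0,"z":0.3,"grip":1},{"wx":0,"wy":0,"wz":0,"x":0,"y":0,"z":0.3,"grip":1}]'
```

```text
time_s: 12.15
tcp_pos: [0.5673, -0.1352, 0.1653]
ee_rot: [[-0.998, -0.06, 0.002], [-0.06, 0.998, -0.0], [-0.002, -0.0, -1.0]]
force: [-3.4, 0.8, 7.0]
gripper_width: 0.0223
grasp_force: 99.1
```

```bash
python3 -m creep '[{"wx":0,"wy":0,"wz":0,"x":0,"y":0,"z":0.15,"grip":1},{"wx":0,"wy":0,"wz":0,"x":0,"y":0,"z":0.3,"grip":1},{"wx":0,"wy":0,"wz":0,"x":0,"y":0,"z":0.3,"grip":1}]'
```

```text
time_s: 12.45
tcp_pos: [0.568, -0.1352, 0.1628]
ee_rot: [[-0.998, -0.06, 0.004], [-0.06, 0.998, -0.0], [-0.004, -0.001, -1.0]]
force: [-2.2, 0.2, 10.0]
gripper_width: 0.0222
grasp_force: 99.3
```

```bash
python3 -m creep '[{"wx":0,"wy":0,"wz":0,"x":0,"y":0,"z":0.15,"grip":1},{"wx":0,"wy":0,"wz":0,"x":0,"y":0,"z":0.3,"grip":1},{"wx":0,"wy":0,"wz":0,"x":0,"y":0,"z":0.3,"grip":1}]'
```

```text
time_s: 12.75
tcp_pos: [0.5678, -0.1354, 0.1598]
ee_rot: [[-0.998, -0.06, 0.003], [-0.06, 0.998, -0.001], [-0.003, -0.001, -1.0]]
force: [-2.5, -0.1, 8.6]
gripper_width: 0.0223
grasp_force: 99.4
```

```bash
python3 -m creep '[{"wx":0,"wy":0,"wz":0,"x":0.1,"y":0,"z":0.15,"grip":1},{"wx":0,"wy":0,"wz":0,"x":0.1,"y":0,"z":0.3,"grip":1},{"wx":0,"wy":0,"wz":0,"x":0.1,"y":0,"z":0.3,"grip":1}]'
```

```text
time_s: 13.05
tcp_pos: [0.5662, -0.1356, 0.1564]
ee_rot: [[-0.998, -0.06, 0.002], [-0.06, 0.998, -0.001], [-0.002, -0.001, -1.0]]
force: [-2.4, -0.5, 7.3]
gripper_width: 0.0226
grasp_force: 99.4
```

```bash
python3 -m creep '[{"wx":0,"wy":0,"wz":0,"x":0,"y":0,"z":0.15,"grip":1},{"wx":0,"wy":0,"wz":0,"x":0,"y":0,"z":0.3,"grip":1},{"wx":0,"wy":0,"wz":0,"x":0,"y":0,"z":0.3,"grip":1}]'
```

```text
time_s: 13.35
tcp_pos: [0.5657, -0.1356, 0.1531]
ee_rot: [[-0.998, -0.06, 0.001], [-0.06, 0.998, -0.001], [-0.001, -0.001, -1.0]]
force: [-3.8, 0.0, 6.9]
gripper_width: 0.0219
grasp_force: 99.3
```

```bash
python3 -m creep '[{"wx":0,"wy":0,"wz":0,"x":0,"y":0,"z":0.15,"grip":1},{"wx":0,"wy":0,"wz":0,"x":0,"y":0,"z":0.3,"grip":1},{"wx":0,"wy":0,"wz":0,"x":0,"y":0,"z":0.3,"grip":1}]'
```

```text
time_s: 13.65
tcp_pos: [0.5653, -0.1357, 0.1498]
ee_rot: [[-0.998, -0.06, -0.0], [-0.06, 0.998, -0.001], [0.0, -0.0, -1.0]]
force: [-4.5, -0.2, 6.2]
gripper_width: 0.022
grasp_force: 99.2
```

```bash
python3 -m creep '[{"wx":0,"wy":0,"wz":0,"x":-0.1,"y":0,"z":0.15,"grip":1},{"wx":0,"wy":0,"wz":0,"x":-0.1,"y":0,"z":0.3,"grip":1},{"wx":0,"wy":0,"wz":0,"x":-0.1,"y":0,"z":0.3,"grip":1}]'
```

```text
time_s: 13.95
tcp_pos: [0.5653, -0.1356, 0.1462]
ee_rot: [[-0.998, -0.06, -0.003], [-0.06, 0.998, -0.0], [0.003, -0.0, -1.0]]
force: [-5.8, -0.8, 3.1]
gripper_width: 0.0222
grasp_force: 98.9
```

```bash
python3 -m creep '[{"wx":0,"wy":0,"wz":0,"x":0,"y":0,"z":0.15,"grip":1},{"wx":0,"wy":0,"wz":0,"x":0,"y":0,"z":0.3,"grip":1},{"wx":0,"wy":0,"wz":0,"x":0,"y":0,"z":0.3,"grip":1}]'
```

```text
time_s: 14.25
tcp_pos: [0.5666, -0.1352, 0.1429]
ee_rot: [[-0.998, -0.06, -0.0], [-0.06, 0.998, 0.0], [0.0, 0.0, -1.0]]
force: [0.2, 1.1, -1.6]
gripper_width: 0.0224
grasp_force: 98.1
```

```bash
python3 -m creep '[{"wx":0,"wy":0,"wz":0,"x":0,"y":0,"z":0.1,"grip":1},{"wx":0,"wy":0,"wz":0,"x":0,"y":0,"z":0.2,"grip":1},{"wx":0,"wy":0,"wz":0,"x":0,"y":0,"z":0.2,"grip":1}]'
```

```text
time_s: 14.55
tcp_pos: [0.5667, -0.1351, 0.1412]
ee_rot: [[-0.998, -0.06, -0.0], [-0.06, 0.998, 0.0], [0.0, 0.0, -1.0]]
force: [0.0, 0.2, -0.9]
gripper_width: 0.0224
grasp_force: 98.1
```

```bash
python3 -m creep '[{"wx":0,"wy":0,"wz":0,"x":0,"y":0,"z":-0.3,"grip":1},{"wx":0,"wy":0,"wz":0,"x":0,"y":0,"z":-0.6,"grip":1},{"wx":0,"wy":0,"wz":0,"x":0,"y":0,"z":-0.9,"grip":1},{"wx":0,"wy":0,"wz":0,"x":0,"y":0,"z":-1.2,"grip":1},{"wx":0,"wy":0,"wz":0,"x":0,"y":0,"z":-1.4,"grip":1},{"wx":0,"wy":0,"wz":0,"x":0,"y":0,"z":-1.4,"grip":1}]'
```

```text
time_s: 15.15
tcp_pos: [0.5668, -0.1352, 0.1558]
ee_rot: [[-0.998, -0.06, 0.001], [-0.06, 0.998, -0.0], [-0.001, -0.0, -1.0]]
force: [0.3, 0.1, -1.2]
gripper_width: 0.0226
grasp_force: 98.1
```

```bash
python3 -m creep '[{"wx":0,"wy":0,"wz":0,"x":0,"y":0,"z":-0.1,"grip":1},{"wx":0,"wy":0,"wz":0,"x":0,"y":0,"z":-0.2,"grip":1},{"wx":0,"wy":0,"wz":0,"x":0,"y":0,"z":-0.2,"grip":1}]'
```

```text
time_s: 15.45
tcp_pos: [0.5667, -0.1352, 0.1575]
ee_rot: [[-0.998, -0.06, 0.0], [-0.06, 0.998, -0.0], [-0.0, -0.0, -1.0]]
force: [-0.2, -0.9, -1.4]
gripper_width: 0.0222
grasp_force: 98.1
```

```bash
python3 -m creep '[{"wx":0,"wy":0,"wz":0,"x":0,"y":0,"z":-0.1,"grip":1},{"wx":0,"wy":0,"wz":0,"x":0,"y":0,"z":-0.1,"grip":1}]'
```

```text
time_s: 15.65
tcp_pos: [0.5667, -0.1352, 0.1585]
ee_rot: [[-0.998, -0.06, 0.0], [-0.06, 0.998, -0.0], [-0.0, -0.0, -1.0]]
force: [0.1, 0.4, -1.3]
gripper_width: 0.0222
grasp_force: 98.1
```

```bash
python3 -m creep '[{"wx":0,"wy":0,"wz":0,"x":0,"y":0,"z":-0.1,"grip":1},{"wx":0,"wy":0,"wz":0,"x":0,"y":0,"z":-0.1,"grip":1}]'
```

```text
time_s: 15.85
tcp_pos: [0.5667, -0.1352, 0.1595]
ee_rot: [[-0.998, -0.06, 0.0], [-0.06, 0.998, -0.0], [-0.0, -0.0, -1.0]]
force: [0.0, -0.6, -0.7]
gripper_width: 0.0221
grasp_force: 98.1
```

```bash
python3 -m creep '[{"wx":0,"wy":0,"wz":0,"x":0,"y":0,"z":-0.1,"grip":1},{"wx":0,"wy":0,"wz":0,"x":0,"y":0,"z":-0.1,"grip":1}]'
```

```text
time_s: 16.05
tcp_pos: [0.5667, -0.1352, 0.1605]
ee_rot: [[-0.998, -0.06, 0.0], [-0.06, 0.998, -0.0], [-0.0, -0.0, -1.0]]
force: [0.4, -0.1, -0.3]
gripper_width: 0.0227
grasp_force: 98.1
```

```bash
python3 -m creep '[{"wx":0,"wy":0,"wz":0,"x":0,"y":0,"z":-0.08,"grip":1},{"wx":0,"wy":0,"wz":0,"x":0,"y":0,"z":-0.08,"grip":1}]'
```

```text
time_s: 16.25
tcp_pos: [0.5666, -0.1352, 0.1611]
ee_rot: [[-0.998, -0.06, -0.0], [-0.06, 0.998, 0.0], [0.0, 0.0, -1.0]]
force: [0.2, 0.5, -2.7]
gripper_width: 0.0225
grasp_force: 98.0
```

```bash
python3 -m creep '[{"wx":0,"wy":0,"wz":0,"x":0,"y":0,"z":-0.08,"grip":1},{"wx":0,"wy":0,"wz":0,"x":0,"y":0,"z":-0.08,"grip":1}]'
```

```text
time_s: 16.45
tcp_pos: [0.5665, -0.1352, 0.1615]
ee_rot: [[-0.998, -0.06, -0.001], [-0.06, 0.998, 0.0], [0.001, 0.0, -1.0]]
force: [2.1, -0.5, -5.2]
gripper_width: 0.0226
grasp_force: 98.2
```

```bash
python3 -m creep '[{"wx":0,"wy":0,"wz":0,"x":0,"y":0,"z":-0.06,"grip":1},{"wx":0,"wy":0,"wz":0,"x":0,"y":0,"z":-0.06,"grip":1}]'
```

```text
time_s: 16.65
tcp_pos: [0.5665, -0.1351, 0.162]
ee_rot: [[-0.998, -0.06, -0.001], [-0.06, 0.998, 0.0], [0.001, 0.0, -1.0]]
force: [4.4, -0.9, -10.2]
gripper_width: 0.022
grasp_force: 98.3
```

```bash
python3 -m creep '[{"wx":0,"wy":0,"wz":0,"x":0,"y":0,"z":-0.05,"grip":1},{"wx":0,"wy":0,"wz":0,"x":0,"y":0,"z":-0.05,"grip":1}]'
```

```text
time_s: 16.85
tcp_pos: [0.5665, -0.1351, 0.1623]
ee_rot: [[-0.998, -0.06, -0.001], [-0.06, 0.998, 0.0], [0.001, 0.0, -1.0]]
force: [5.7, -1.0, -13.3]
gripper_width: 0.0221
grasp_force: 98.5
```

```bash
python3 -m creep '[{"wx":0,"wy":0,"wz":0,"x":0,"y":0,"z":0.07,"grip":1},{"wx":0,"wy":0,"wz":0,"x":0,"y":0,"z":0.07,"grip":1},{"wx":0,"wy":0,"wz":0,"x":0,"y":0,"z":0.07,"grip":1},{"wx":0,"wy":0,"wz":0,"x":0,"y":0,"z":0.07,"grip":1},{"wx":0,"wy":0,"wz":0,"x":0,"y":0,"z":0.07,"grip":1}]'
```

```text
time_s: 17.35
tcp_pos: [0.5665, -0.1351, 0.1622]
ee_rot: [[-0.998, -0.06, -0.0], [-0.06, 0.998, 0.0], [0.0, 0.0, -1.0]]
force: [4.5, -1.0, -12.3]
gripper_width: 0.0226
grasp_force: 98.6
```

```bash
python3 -m creep '[{"wx":0,"wy":0,"wz":0,"x":0,"y":0,"z":0.06,"grip":1},{"wx":0,"wy":0,"wz":0,"x":0,"y":0,"z":0.06,"grip":1},{"wx":0,"wy":0,"wz":0,"x":0,"y":0,"z":0.06,"grip":1},{"wx":0,"wy":0,"wz":0,"x":0,"y":0,"z":0.06,"grip":1}]'
```

```text
time_s: 17.75
tcp_pos: [0.5666, -0.1352, 0.1619]
ee_rot: [[-0.998, -0.06, -0.0], [-0.06, 0.998, -0.0], [0.0, -0.0, -1.0]]
force: [3.6, 0.3, -9.3]
gripper_width: 0.0222
grasp_force: 98.7
```

```bash
python3 -m creep '[{"wx":0,"wy":0,"wz":0,"x":0,"y":0,"z":0.2,"grip":1},{"wx":0,"wy":0,"wz":0,"x":0,"y":0,"z":0.6,"grip":1},{"wx":0,"wy":0,"wz":0,"x":0,"y":0,"z":1.0,"grip":1},{"wx":0,"wy":0,"wz":0,"x":0,"y":0,"z":1.4,"grip":1},{"wx":0,"wy":0,"wz":0,"x":0,"y":0,"z":1.8,"grip":1},{"wx":0,"wy":0,"wz":0,"x":0,"y":0,"z":2.2,"grip":1},{"wx":0,"wy":0,"wz":0,"x":0,"y":0,"z":2.4,"grip":1},{"wx":0,"wy":0,"wz":0,"x":0,"y":0,"z":2.4,"grip":1}]'
```

```text
time_s: 18.55
tcp_pos: [0.5664, -0.1352, 0.1374]
ee_rot: [[-0.998, -0.06, -0.001], [-0.06, 0.998, 0.0], [0.001, 0.0, -1.0]]
force: [-0.1, -0.2, -0.6]
gripper_width: 0.0222
grasp_force: 99.9
```

```bash
python3 -m creep '[{"wx":0,"wy":0,"wz":0,"x":0,"y":0,"z":0.1,"grip":1},{"wx":0,"wy":0,"wz":0,"x":0,"y":0,"z":0.2,"grip":1},{"wx":0,"wy":0,"wz":0,"x":0,"y":0,"z":0.2,"grip":1}]'
```

```text
time_s: 18.85
tcp_pos: [0.5668, -0.1352, 0.1359]
ee_rot: [[-0.998, -0.06, 0.0], [-0.06, 0.998, -0.0], [-0.0, -0.0, -1.0]]
force: [0.1, 0.7, -0.3]
gripper_width: 0.0225
grasp_force: 100.0
```

```bash
python3 -m creep '[{"wx":0,"wy":0,"wz":0,"x":0,"y":0,"z":0.1,"grip":1},{"wx":0,"wy":0,"wz":0,"x":0,"y":0,"z":0.15,"grip":1},{"wx":0,"wy":0,"wz":0,"x":0,"y":0,"z":0.15,"grip":1}]'
```

```text
time_s: 19.15
tcp_pos: [0.5673, -0.1353, 0.1349]
ee_rot: [[-0.998, -0.06, 0.002], [-0.06, 0.998, -0.0], [-0.002, -0.0, -1.0]]
force: [0.4, 0.0, 3.7]
gripper_width: 0.0222
grasp_force: 100.5
```

Light contact on the hook's bottom, so the ring is seated. Opening now.

```bash
python3 -m creep '[{"wx":0,"wy":0,"wz":0,"x":0,"y":0,"z":-0.1,"grip":1},{"wx":0,"wy":0,"wz":0,"x":0,"y":0,"z":-0.1,"grip":3},{"wx":0,"wy":0,"wz":0,"x":0,"y":0,"z":-0.1,"grip":6},{"wx":0,"wy":0,"wz":0,"x":0,"y":0,"z":-0.1,"grip":8},{"wx":0,"wy":0,"wz":0,"x":0,"y":0,"z":-0.1,"grip":8},{"wx":0,"wy":0,"wz":0,"x":0,"y":0,"z":-0.1,"grip":8},{"wx":0,"wy":0,"wz":0,"x":0,"y":0,"z":-0.1,"grip":8},{"wx":0,"wy":0,"wz":0,"x":0,"y":0,"z":-0.1,"grip":8},{"wx":0,"wy":0,"wz":0,"x":0,"y":0,"z":-0.1,"grip":8},{"wx":0,"wy":0,"wz":0,"x":0,"y":0,"z":-0.1,"grip":8}]' 60; python3 rel.py r3
```

```text
time_s: 20.15
tcp_pos: [0.5666, -0.1352, 0.1353]
ee_rot: [[-0.998, -0.06, -0.0], [-0.06, 0.998, 0.0], [0.0, 0.0, -1.0]]
force: [-0.5, 0.2, -0.2]
gripper_width: 0.0798
grasp_force: 0.0
[ 0.5666 -0.1352  0.1353] 3.4612235718912228 [-0.4993  0.2448 -0.1585]
  return _methods._mean(a, axis=axis, dtype=dtype,
  ret = ret.dtype.type(ret / rcount)
Traceback (most recent call last):
  File "rel.py", line 10, in <module>
    print("block top z",zt,"slope x,y deg",np.degrees(c[:2]),"rear x",np.percentile(top[:,0],[98,99.5]),"y",np.percentile(top[:,1],[1,99]))
                                                                      ~~~~~~~~~~~~~^^^^^^^^^^^^^^^^^^^^
IndexError: index -1 is out of bounds for axis 0 with size 0
```

```bash
python3 -m creep '[{"wx":0,"wy":0,"wz":0,"x":1,"y":0,"z":-0.5,"grip":8},{"wx":0,"wy":0,"wz":0,"x":3,"y":0,"z":-2,"grip":8},{"wx":0,"wy":0,"wz":0,"x":5,"y":0,"z":-5,"grip":8},{"wx":0,"wy":0,"wz":0,"x":7,"y":0,"z":-8,"grip":8},{"wx":0,"wy":0,"wz":0,"x":9,"y":0,"z":-11,"grip":8},{"wx":0,"wy":0,"wz":0,"x":10,"y":0,"z":-14,"grip":8},{"wx":0,"wy":0,"wz":0,"x":10,"y":0,"z":-14,"grip":8},{"wx":0,"wy":0,"wz":0,"x":10,"y":0,"z":-14,"grip":8},{"wx":0,"wy":0,"wz":0,"x":10,"y":0,"z":-14,"grip":8},{"wx":0,"wy":0,"wz":0,"x":10,"y":0,"z":-14,"grip":8},{"wx":0,"wy":0,"wz":0,"x":10,"y":0,"z":-14,"grip":8},{"wx":0,"wy":0,"wz":0,"x":10,"y":0,"z":-14,"grip":8}]'
python3 - <<'E'
from h import *
im=[]
for c in("scene","side"):
    q=eyes.camera(c);u,v=pix(q,np.array([.632,-.13,.15]))
    im.append(cv2.resize(q["pixels"][v-45:v+45,u-60:u+60,::-1],(400,300),interpolation=cv2.INTER_CUBIC))
    print(c,[(np.round(d["location"],3).tolist(),round(d["score"],2)) for d in eyes.find_in("key_tag",q)[:2]])
cv2.imwrite("pics/end.png",np.hstack(im))
E
```

```text
time_s: 21.4
tcp_pos: [0.4668, -0.1411, 0.2746]
ee_rot: [[-0.998, -0.061, -0.001], [-0.061, 0.998, 0.0], [0.001, 0.0, -1.0]]
force: [0.8, 0.7, -0.2]
gripper_width: 0.0802
grasp_force: 0.0
scene [([0.632, -0.14, 0.105], 0.71)]
side [([0.647, -0.139, 0.11], 0.52)]
```

View pics/end.png

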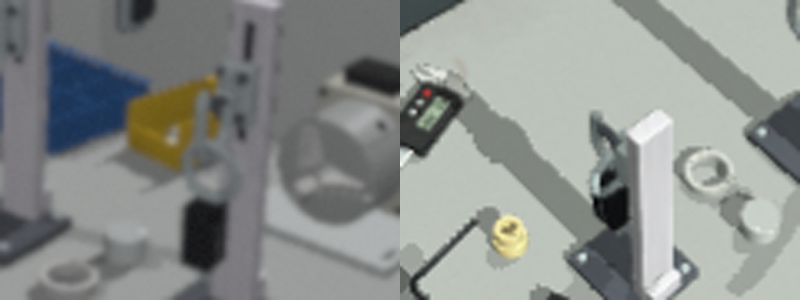

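The tag hangs from the hook: the ring is around the hook's bottom at (210,170) with the block below it at (205,232). The gripper is clear at (135,10). I'll let the swing die out for 2 s, then hand in.

```bash
for i in 1 2; do python3 -m creep '[{"wx":0,"wy":0,"wz":0,"x":0,"y":0,"z":0,"grip":8},{"wx":0,"wy":0,"wz":0,"x":0,"y":0,"z":0,"grip":8},{"wx":0,"wy":0,"wz":0,"x":0,"y":0,"z":0,"grip":8},{"wx":0,"wy":0,"wz":0,"x":0,"y":0,"z":0,"grip":8},{"wx":0,"wy":0,"wz":0,"x":0,"y":0,"z":0,"grip":8},{"wx":0,"wy":0,"wz":0,"x":0,"y":0,"z":0,"grip":8},{"wx":0,"wy":0,"wz":0,"x":0,"y":0,"z":0,"grip":8},{"wx":0,"wy":0,"wz":0,"x":0,"y":0,"z":0,"grip":8},{"wx":0,"wy":0,"wz":0,"x":0,"y":0,"z":0,"grip":8},{"wx":0,"wy":0,"wz":0,"x":0,"y":0,"z":0,"grip":8}]' | head -1; done
python3 - <<'E'
from h import *
for c in("scene","side"):
    q=eyes.camera(c);print(c,[np.round(d["location"],3).tolist() for d in eyes.find_in("key_tag",q)[:1]])
print(job.job_done())
E
```

```text
time_s: 22.6
time_s: 23.6
scene [[0.63, -0.139, 0.107]]
side [[0.647, -0.138, 0.106]]
the job is handed in; nothing more can be done
None
```

The tag now hangs free on the snap hook: I pressed the ring through the gate, the gate snapped shut, and the upward tug held; the tug peaked at about 13 N, briefly over the 12 N guide, before I backed it off to about 9 N, and the job was handed in at about 24 s.

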